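# Set out the brain models on the display rack

## Task

Set out the four brain models for the visitors: move them all from the plywood carrying rack to the white display rack, one in each well, in order: the model nearest the carrying rack's handle goes in the well beside the red sign, its neighbour in the next well, and so on, so that the model farthest from the handle ends farthest from the sign. Each must stand upright on the floor of its well, and none may be tipped over on the way.

Things in the scene. Friction and masses are not known exactly. Their poses are not given: they have to be found in the camera images.
- carry: Carrying rack, fixed: plywood bar 76 (x) by 350 (y) by 20 high, origin at the centre of its underside on the table, y along the row. Four square wells 60 by 60, centres at y = +127.5, +42.5, -42.5, -127.5, x = 0; well floor 8 above the table, rim 20. A dark steel hoop handle, 60 high, stands at its +y end (y = 174 to 200). It may stand either nearer to the robot or beyond the display rack. (Sizes in mm.)
- display: Display rack, fixed: white plastic, same outline and same four 60 by 60 wells (grey floors) at y = +127.5, +42.5, -42.5, -127.5, x = 0; well floor 12 above the table, rim 20; empty at the start. Origin at the centre of its underside on the table, y along the row. A clear upright sign with a blank red panel, 91 high, stands at its -y end (y = -175 to -245). (Sizes in mm.)
- model_brain: Whole small brain, two rounded lobes side by side on a round foot of 44 diameter; overall 54 (x) by 62 (y), 54 high. Beige plastic on a white foot 10 high. Origin: centre of the foot's underside; z up. At the start its x axis points across the rack within about 0.25 rad of the rack's x. Grip across x, 54 wide, centred 38 above the origin. About 120 g. (Sizes in mm.)
- model_half: Half brain, one rounded block-like lobe 30 (x) by 58 (y), 59 high, on a square foot of 42. Beige plastic on a white foot 10 high. Origin: centre of the foot's underside; z up. At the start its x axis points across the rack within about 0.25 rad of the rack's x. Grip across x, 30 wide, flat between 32 and 48 above the origin. About 100 g. (Sizes in mm.)
- model_slice: Brain slice, an upright flat slab 18 thick (x), 60 wide (y), 60 high with two rounded lobes, on an oblong foot 34 (x) by 46 (y). Beige plastic on a white foot 10 high. Origin: centre of the foot's underside; z up. At the start its x axis points across the rack within about 0.25 rad of the rack's x. Grip across x, 18 thick, at about 38 above the origin. About 70 g. (Sizes in mm.)
- model_stem: Brain stem, a slim upright column 80 high, with a small ball (22 diameter, centre 44 up) on either side in y (52 over the balls), on a six-sided foot 46 across. Beige plastic on a white foot 10 high. Origin: centre of the foot's underside; z up. At the start its x axis points across the rack within about 0.25 rad of the rack's x. Grip the column across x, 26 diameter between 28 and 52 above the origin. About 80 g. (Sizes in mm.)
- pad_brain: Thin dark rubber pad (round, 50 diameter, 6 thick), fixed in the carrying-rack well where model_brain stands at the start, and its outline shows round that model's foot. It stays behind and so marks the model's starting well. Origin: centre of its underside, axes as the rack's. (Sizes in mm.)
- pad_half: Thin dark rubber pad (square, 48, 6 thick), fixed in the carrying-rack well where model_half stands at the start, and its outline shows round that model's foot. It stays behind and so marks the model's starting well. Origin: centre of its underside, axes as the rack's. (Sizes in mm.)
- pad_slice: Thin dark rubber pad (oblong, 40 by 52, 6 thick), fixed in the carrying-rack well where model_slice stands at the start, and its outline shows round that model's foot. It stays behind and so marks the model's starting well. Origin: centre of its underside, axes as the rack's. (Sizes in mm.)
- pad_stem: Thin dark rubber pad (six-sided, 52 across, 6 thick), fixed in the carrying-rack well where model_stem stands at the start, and its outline shows round that model's foot. It stays behind and so marks the model's starting well. Origin: centre of its underside, axes as the rack's. (Sizes in mm.)
There are look-alikes about, which are no part of the job. What is shaped like the model_stem but yellow is not meant.

How it is judged:
By the outcome, as a careful person would: the job done as asked, in the order asked, and still so for the second after the job is handed in, with the robot touching nothing.
It also fails if it takes over 102 s, if anything falls off the work surface, if the arm or the gripper's body presses on something with over 40 N, if the wrist force passes 120 N, or if a joint passes its speed limit or range.

## Robot

A 6-joint arm with a two-finger parallel gripper is mounted at the origin on the work surface. World frame = base frame: x ahead of the robot, y to its left, z up, the work surface at z = 0. Lengths are in mm, angles in rad, forces in N, time in s.
With the tool pointing down it reaches from about 350 to 800 mm from the base axis. Payload 7.3 kg.
Tool frame: the origin (TCP) lies at the very end of the fingers, on their centre line; the grasp point (between the pads) lies 19 mm behind it (ctrl.tcp_to_grasp is the distance from the TCP to the grasp point, in mm); x points along the fingers, y is the direction in which the jaws open and shut, and the axes are right-handed (so a half turn about x gives the same grasp; the last joint's range is limited). The gripper opens to 85 mm and grips with 20 to 120 N. Pads are 22 mm wide; open, the fingers measure 114 mm over their backs; the gripper's body (76 mm by 85 mm) begins 54 mm behind the grasp point. The pads swing forward as they close: fully open they stand 13 mm farther back than shut.
Start: joints at [1.033, 0.342, 1.524, -0, 1.275, -0.146], TCP at [200.46, 485.243, 231.322] pointing down, gripper open.
Joint ranges: [-2.53, 2.53], [-0.77, 2.02], [0.04, 2.7], [-1, 4.14], [0.28, 2.66], [-3.11, 3.11]. Speed limits (rad/s): [2.57, 2.57, 3.14, 3.14, 3.14, 3.14].

## Interface

Orientations are given as a rotation vector (axis times angle).
In Python, from workcell import ctrl, camera, camera_info, job gives the robot as it stands. The module is installed in compiled form; this text tells all that it offers.
- The arm moves only by the tool carry_out, never from a script. Its argument "plan" is a list of rows, each a list of 5 numbers: the opening, from 0 (shut) to 1 (fully open), then the shift along the tool's x, y, z in mm, then the turn about the tool's x in degrees. A call has 1 to 10 rows; each row is the pose to reach, as a shift and turn from the pose measured when the call began, along the tool's axes at that moment; what a row does not reach only later rows make up. A row lasts 1/10 s, in which the tool goes at most 50 mm and 8.59 degrees, less where a joint would pass 70% of its speed; a pose out of reach is approached as far as the arm can. A call with a gripper value outside its range is refused whole. The fingers move at their own pace and stop on an object; "newtons" is the grip in N (left out, the last holds). Time passes only in rows, so rows that repeat a pose let the fingers close. It gives the time, the measured TCP pose, the force and the opening at its end, in the units of the state.
- ctrl.observe(): the state, without advancing time (a new reading comes with each control period).
- camera(name): name is "scene" or "top" or "wrist"; returns (picture, depth): 384x512x3 uint8, red, green, blue; 384x512 float32, mm along the optical axis (not along the pixel's ray), 0 where there is no reading.
- camera_info(name): a dict with "camera_matrix" (3x3 intrinsics, pixels), "R" (3x3) and "t" (3): a world point X has camera coordinates R X + t; the wrist camera has in their place "tool_from_camera" (4x4, takes a point from camera to tool coordinates, whose origin is the TCP and whose axes are the tool frame's). Camera axes: x right, y down, z forward; pixel columns grow to the right and rows downward; lengths in mm; the calibration is good to about 2 mm. The wrist camera is an equidistant fisheye: a pixel r from the principal point sees the ray r / f radians off the axis. A picture is of the moment at which its call begins: read the wrist's pose just before it. camera_info takes no time and is no camera call.
- job.close_job(): hands the job in, once; it reports no verdict.
The state is a dict: "time": time; "joint_pos": joint angles; "qvel": joint speeds; "effort": joint torques, N m; "ee_pos": TCP position; "ee_rot": TCP orientation; "force": force on the tool from outside, world axes, zero at the start; "ft_torque": the same for the moment, N m; "finger_gap": opening from 0.0 (shut) to 1.0 (fully open).
Only numpy, scipy, OpenCV 4.12 (cv2) and the standard library are available. Lean on these libraries where they do the work, as an engineer would, in place of code of your own. Each camera call takes 0.05 s, during which the arm holds its last target. There are 200 camera calls.

## Working session

There is one attempt and no reset: what is moved stays moved. The work goes in short steps, Python scripts to look and compute and a tool call to move; the robot and the scene stay as the last step left them, time stands still between calls to the robot, and variables do not carry over. Pictures are saved under pics/ and viewed, about 12 in all and at most 16, crops included, and the job is handed in when it is done.

Besides the shell and the picture viewer there is one more tool, called after "Emit:" as name(argument=value, ...), one argument or row to a line, values as JSON. carry_out: Moves the arm, as the interface text tells. Its arguments: {"type":"object","properties":{"plan":{"type":"array"},"newtons":{"type":"number"}},"required":["plan"]}

```bash
mkdir -p pics
cat > h.py <<'E'
import numpy as np, cv2
from scipy.spatial.transform import Rotation as Rn
from workcell import ctrl, camera, camera_info, job
def world(name,depth):
    i=camera_info(name);K=np.array(i["camera_matrix"]);h,w=depth.shape
    u,v=np.meshgrid(np.arange(w),np.arange(h))
    P=np.stack([(u-K[0,2])/K[0,0]*depth,(v-K[1,2])/K[1,1]*depth,depth],-1)
    W=(P-np.array(i["t"]))@np.array(i["R"])
    W[depth==0]=np.nan
    return W
E
python3 - <<'E'
from h import *
print(ctrl.observe())
for n in("scene","top"):
    p,d=camera(n);np.savez(f"{n}0.npz",p=p,d=d)
    cv2.imwrite(f"pics/{n}0.png",p[...,::-1])
    print(n,{k:np.round(v,3).tolist() for k,v in camera_info(n).items()})
print(camera_info("wrist"),ctrl.tcp_to_grasp)
E
```

```text
{'time': 0.0, 'joint_pos': array([ 1.03299917e+00,  3.42756800e-01,  1.52505479e+00, -3.22911563e-06,
        1.27539921e+00, -1.46018289e-01]), 'qvel': array([-5.02312622e-04,  5.44842534e-04,  6.56757374e-05, -9.67106892e-04,
       -1.99578430e-04,  3.59092519e-04]), 'effort': array([ 1.87408659e-03, -4.33688915e+01, -2.46016806e+01,  1.32826685e-04,
        7.90922408e-03,  3.68806639e-05]), 'ee_pos': array([200.23509017, 484.86290732, 230.59509695]), 'ee_rot': array([ 0.30616362,  1.54939833, -0.30857268]), 'force': array([0.08942104, 0.01726965, 0.17906956]), 'ft_torque': array([ 0.03690825, -0.03981962, -0.01221297]), 'finger_gap': 0.9996702763066461}
scene {'camera_matrix': [[440.01, 0.0, 254.401], [0.0, 440.01, 194.666], [0.0, 0.0, 1.0]], 'R': [[0.648, 0.761, 0.008], [0.653, -0.55, -0.521], [-0.392, 0.343, -0.853]], 't': [-371.944, -367.625, 1075.589]}
top {'camera_matrix': [[439.222, 0.0, 262.486], [0.0, 439.222, 190.535], [0.0, 0.0, 1.0]], 'R': [[-0.023, -0.999, 0.038], [-0.985, 0.016, -0.173], [0.173, -0.041, -0.984]], 't': [-25.736, 591.274, 832.958]}
{'camera_matrix': array([[297.31863964,   0.        , 256.37504538],
       [  0.        , 297.31863964, 190.81731789],
       [  0.        ,   0.        ,   1.        ]]), 'tool_from_camera': array([[-6.96561177e-04, -2.78453796e-01,  9.60449373e-01,
        -1.41003000e+02],
       [ 9.99999183e-01,  8.35476443e-04,  9.67466085e-04,
        -4.03012194e-01],
       [-1.07182743e-03,  9.60449262e-01,  2.78452987e-01,
        -6.97961917e+01],
       [ 0.00000000e+00,  0.00000000e+00,  0.00000000e+00,
         1.00000000e+00]])} 18.700000000000003
```

View pics/top0.png

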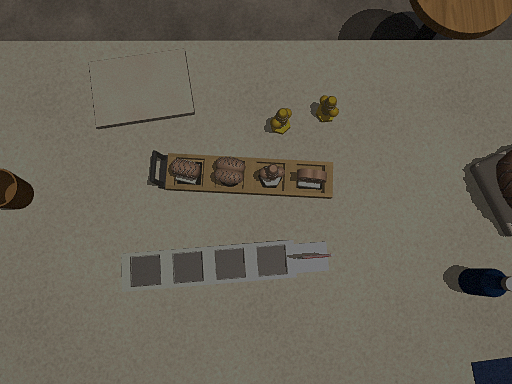

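View pics/scene0.png

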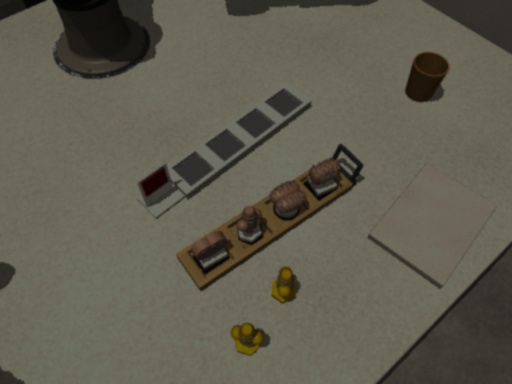

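Run:
```python
from h import *
f=np.load("top0.npz");p,d=f["p"],f["d"];W=world("top",d)
c=cv2.resize(p[140:300,110:340],None,fx=3.4,fy=3.4,interpolation=cv2.INTER_CUBIC)
c=np.clip(c.astype(float)*1.8,0,255).astype(np.uint8)
cv2.imwrite("pics/c0.png",c[...,::-1])
z=W[...,2]
print("table z",np.nanmedian(z[300:370,100:400]),np.nanstd(z[300:370,100:400]))
m=((z>16)&(z<24)).astype(np.uint8)
n,l,s,_=cv2.connectedComponentsWithStats(m)
for k in range(1,n):
    if s[k,4]>300:
        P=W[l==k][:,:2].astype(np.float32); r=cv2.minAreaRect(P); print(s[k],np.round(r[0],1),np.round(r[1],1),r[2],np.nanmedian(z[l==k]))
# tall stuff in carry area
m=((z>30)&(z<95)).astype(np.uint8); m[:140]=0;m[300:]=0
n,l,s,_=cv2.connectedComponentsWithStats(m)
for k in range(1,n):
    if s[k,4]>60:
        Q=W[l==k]; r=cv2.minAreaRect(Q[:,:2].astype(np.float32)); print("tall",s[k],np.round(r[0],1),np.round(r[1],1),round(r[2],1),"zmax",np.nanpercentile(Q[:,2],98))
```

```text
table z -0.9666486529431093 1.5929645008044035
[  89   49  105   78 5080] [829.1 219.3] [150.5 209.6] 8.360528945922852 17.764697639394072
[ 165  153  168   45 2564] [631.  -11.9] [352.1  77.2] 85.95065307617188 19.1869121332511
[ 121  240  176   52 3006] [445.4  73.8] [ 76.1 350.3] 3.296767234802246 19.10006160286175
tall [ 476  147   36   85 1329] [ 594.6 -526. ] [ 75.7 181.4] 83.3 zmax 93.41769259215026
tall [150 150  13  35 213] [643.8 178.6] [16.  65.3] 86.0 zmax 61.412893923223216
tall [214 157  32  27 686] [633.5  28.5] [59.6 54.5] 79.2 zmax 68.99634092449298
tall [171 158  30  22 457] [638.5 116.8] [57.8 32.5] 75.5 zmax 75.37487865095144
tall [259 164  26  17 290] [625.6 -56.3] [50.5 23.9] 87.5 zmax 94.64254766699996
tall [  0 168  29  41 588] [600.7 461.7] [74.1 59.8] 5.1 zmax 85.75777052774446
tall [297 168  30  15 361] [ 619.7 -137.2] [59.2 19.5] 81.9 zmax 74.93621143473379
tall [298 254  37   5 100] [ 457.6 -137.9] [ 4.9 62. ] 3.3 zmax 92.3963541872434
tall [465 268  33  29 512] [ 399.8 -456.9] [53.1 29.7] 2.4 zmax 94.37888089090318
```

View pics/c0.png

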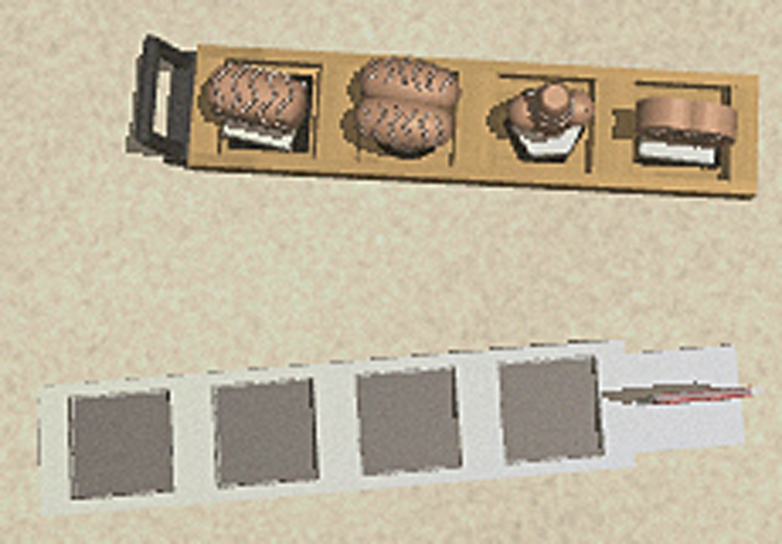

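Half stands at crop (255,100), next to the handle. Then come the brain (408,105), stem (550,110) and slice (688,125). The yellow stem look-alikes are out on the table at top-image pixels (282,120) and (328,107). The empty display has its sign on the right. So the half goes beside the sign, followed by the brain, stem and slice.

```bash
cat >> h.py <<'E'
CA=(np.array([631,-11.9]),np.deg2rad(-4.05)); DI=(np.array([445.4,73.8]),np.deg2rad(3.3))
def well(r,y): c,a=r; return c+y*np.array([-np.sin(a),np.cos(a)])
def go(x,y,z,yaw):
    "shift/turn taking the TCP to x,y,z with the jaw axis at yaw (deg, mod 180)"
    s=ctrl.observe();R=Rn.from_rotvec(s["ee_rot"]).as_matrix()
    sh=R.T@(np.array([x,y,z])-s["ee_pos"])
    d=R.T@np.array([np.cos(np.deg2rad(yaw)),np.sin(np.deg2rad(yaw)),0])
    t=np.rad2deg(np.arctan2(d[2],d[1])); t=(t+90)%180-90
    print("go",(round(x),round(y),round(z),yaw),"shift",np.round(sh,1),"turn",round(t,1),"gap",round(s["finger_gap"],3),"t",round(s["time"],2))
def wristcloud(name):
    s=ctrl.observe();p,d=camera("wrist");i=camera_info("wrist");K=i["camera_matrix"]
    if name: cv2.imwrite(f"pics/{name}.png",p[...,::-1])
    u,v=np.meshgrid(np.arange(512),np.arange(384));a=(u-K[0,2])/K[0,0];b=(v-K[1,2])/K[1,1]
    r=np.hypot(a,b)+1e-9;k=np.tan(np.minimum(r,1.4))/r
    P=np.stack([a*k*d,b*k*d,d,np.ones_like(d)],-1)@i["tool_from_camera"].T
    W=P[...,:3]@Rn.from_rotvec(s["ee_rot"]).as_matrix().T+s["ee_pos"]
    W[(d==0)|(r>1.2)]=np.nan
    return p,W
E
python3 - <<'E'
from h import *
s=ctrl.observe();print(np.round(Rn.from_rotvec(s["ee_rot"]).as_matrix(),3))
x,y=well(CA,127.5);go(x,y,180,-14)
f=np.load("top0.npz");W=world("top",f["d"]).reshape(-1,3)
for n,w,h in(("half",127.5,59),("brain",42.5,54),("stem",-42.5,80),("slice",-127.5,60)):
    c=well(CA,w);m=(np.abs(W[:,:2]-c).max(1)<40)&(W[:,2]>14+h-14)
    r=cv2.minAreaRect(W[m][:,:2].astype(np.float32));print(n,np.round(c,1),"top",m.sum(),np.round(r,1) if 0 else r)
E
```

```text
[[-0.001  0.382  0.924]
 [-0.001  0.924 -0.382]
 [-1.    -0.001 -0.   ]]
go (640, 115, 180, -14) shift [  50.8 -173.6  547.6] turn 81.6 gap 0.999 t 0.1
half [640.  115.3] top 409 ((638.7144165039062, 116.82566833496094), (57.65275955200195, 32.30119323730469), 76.4500503540039)
brain [634.   30.5] top 661 ((633.62060546875, 29.374305725097656), (58.04148483276367, 54.47160339355469), 80.11798095703125)
stem [628.  -54.3] top 112 ((626.173095703125, -56.463043212890625), (22.773151397705078, 20.424047470092773), 75.97191619873047)
slice [ 622.  -139.1] top 284 ((619.69580078125, -137.42160034179688), (57.78776931762695, 19.4990291595459), 82.11996459960938)
```

Emit:
carry_out(
  plan=[
    [1, 30, -50, 150, 20],
    [1, 30, -90, 280, 40],
    [1, 40, -130, 420, 60],
    [1, 50, -174, 548, 82],
    [1, 50, -174, 548, 82],
    [1, 50, -174, 548, 82],
    [1, 50, -174, 548, 82],
    [1, 50, -174, 548, 82],
    [1, 50, -174, 548, 82],
    [1, 50, -174, 548, 82],
  ],
  newtons=40,
)

```text
time: 1.1
ee_pos: [582.2, 162.9, 186.2]
ee_rot: [1.395, 1.076, -1.398]
force: [-0.1, 0.6, 0.3]
finger_gap: 0.998
```

Run:
```python
from h import *
print(ctrl.observe()["joint_pos"])
go(640,115,180,-14)
```

```text
[ 1.46623896e-01  5.24599693e-01  1.35976658e+00 -1.00067369e-03
  1.25887855e+00  4.04576670e-01]
go (640, 115, 180, -14) shift [ 6.2 68.1 31.6] turn -0.8 gap 0.998 t 1.1
```

Emit:
carry_out(
  plan=[
    [1, 6, 68, 32, -1],
    [1, 6, 68, 32, -1],
    [1, 6, 68, 32, -1],
    [1, 6, 68, 32, -1],
  ],
)

```text
time: 1.5
ee_pos: [639.4, 114.3, 179.2]
ee_rot: [1.382, 1.087, -1.388]
force: [0.1, 0.4, -0.8]
finger_gap: 1.003
```

```bash
cat >> h.py <<'E'
def look(pic,w,h,base=14,cut=14,rack=CA):
    p,W=wristcloud(pic);c=well(rack,w);Q=W.reshape(-1,3)
    Q=Q[~np.isnan(Q[:,0])]
    m=(np.abs(Q[:,:2]-c).max(1)<38)&(Q[:,2]>base+h-cut)
    print("rim z",np.median(Q[(Q[:,2]>14)&(Q[:,2]<26)][:,2]),"zmax",np.percentile(Q[m][:,2],98),"n",m.sum(),"well",np.round(c,1),"rect",cv2.minAreaRect(Q[m][:,:2].astype(np.float32)))
    return W
E
python3 - <<'E'
from h import *
W=look("w1",127.5,59)
go(640,115,180,-14)
E
```

```text
rim z 16.987004179519758 zmax 281.49639058381945 n 19766 well [640.  115.3] rect ((640.6497192382812, 117.50918579101562), (75.31133270263672, 55.09353256225586), 8.623321533203125)
go (640, 115, 180, -14) shift [-0.3  1.  -0.1] turn 0.2 gap 1.002 t 1.55
```

View pics/w1.png

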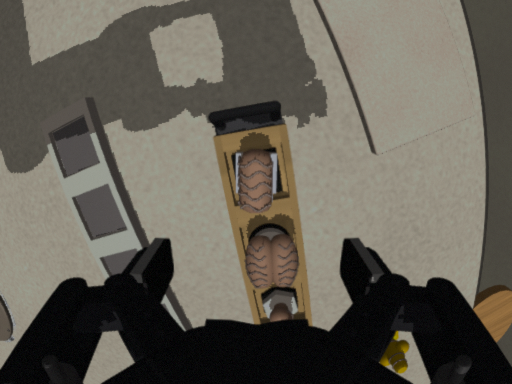

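The wrist view shows the half at (257,180) in the handle-end well, the brain at (272,258), and the fingers at the bottom. I'll filter the fingers out of the cloud and measure again.

```bash
sed -i 's/(Q\[:,2\]>base+h-cut)$/(Q[:,2]>base+h-cut)\&(Q[:,2]<105)/' h.py
python3 - <<'E'
from h import *
W=look("w1b",127.5,59)
look(None,42.5,54)
go(638.5,116.5,34,-13)
E
```

```text
rim z 16.97136295785245 zmax 73.309398492494 n 1943 well [640.  115.3] rect ((639.4462280273438, 117.01395416259766), (57.253684997558594, 31.739320755004883), 76.029296875)
rim z 16.963294350066633 zmax 66.88787542090324 n 2240 well [634.   30.5] rect ((634.9275512695312, 29.69713592529297), (57.230987548828125, 54.54049301147461), 80.3529052734375)
go (638, 116, 34, -13) shift [146.4  -0.4  -0.8] turn -0.7 gap 0.999 t 1.65
```

Emit:
carry_out(
  plan=[
    [1, 50, 0, -1, 0],
    [1, 100, 0, -1, 0],
    [1, 148, 0, -1, 0],
    [1, 148, 0, -1, 0],
    [1, 148, 0, -1, 0],
    [0, 148, 0, -1, 0],
    [0, 148, 0, -1, 0],
    [0, 148, 0, -1, 0],
    [0, 148, 0, -1, 0],
    [0, 148, 0, -1, 0],
  ],
  newtons=40,
)

```text
time: 2.65
ee_pos: [639.7, 116.7, 34.0]
ee_rot: [1.383, 1.086, -1.383]
force: [-0.9, 0.4, 7.4]
finger_gap: 0.344
```

Emit:
carry_out(
  plan=[
    [0, -20, 0, 0, 0],
    [0, -50, 0, 0, 0],
    [0, -90, 0, 0, 0],
    [0, -130, 0, 0, 0],
    [0, -130, 0, 0, 0],
    [0, -130, 0, 0, 0],
  ],
)

```text
time: 3.25
ee_pos: [639.8, 116.7, 164.7]
ee_rot: [1.384, 1.085, -1.382]
force: [-0.9, -0.8, -1.5]
finger_gap: 0.349
```

Run:
```python
from h import *
x,y=well(DI,-127.5);go(x,y,150,3.3)
p,W=wristcloud("w2")
```

```text
go (453, -53, 150, 3.3) shift [  14.5 -141.5  209.6] turn -17.0 gap 0.349 t 3.25
```

View pics/w2.png

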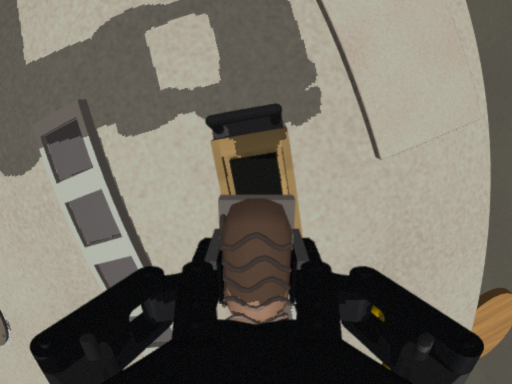

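The half is held upright at (257,255), and its well at (257,170) shows only the dark square pad.

Emit:
carry_out(
  plan=[
    [0, 0, -20, 30, -3],
    [0, 0, -50, 72, -6],
    [0, 0, -80, 115, -10],
    [0, 0, -110, 160, -14],
    [0, 0, -130, 190, -17],
    [0, 0, -141, 209, -17],
    [0, 0, -141, 210, -17],
    [0, 0, -141, 210, -17],
    [0, 0, -141, 210, -17],
  ],
)

```text
time: 4.2
ee_pos: [452.7, -53.5, 162.8]
ee_rot: [1.165, 1.237, -1.168]
force: [-0.3, 0.4, -0.9]
finger_gap: 0.344
```

Run:
```python
from h import *
x,y=well(DI,-127.5);go(x,y,33,3.3)
```

```text
go (453, -53, 33, 3.3) shift [129.8   0.3  -0. ] turn 0.0 gap 0.344 t 4.2
```

Emit:
carry_out(
  plan=[
    [0, 40, 0, 0, 0],
    [0, 80, 0, 0, 0],
    [0, 105, 0, 0, 0],
    [0, 118, 0, 0, 0],
    [0, 124, 0, 0, 0],
    [0, 128, 0, 0, 0],
    [0, 130, 0, 0, 0],
    [0, 130, 0, 0, 0],
  ],
)

```text
time: 5.0
ee_pos: [452.8, -53.4, 33.2]
ee_rot: [1.165, 1.237, -1.167]
force: [-0.9, 0.2, -1.7]
finger_gap: 0.348
```

Emit:
carry_out(
  plan=[
    [0, 1, 0, 0, 0],
    [0, 2, 0, 0, 0],
    [0, 2, 0, 0, 0],
  ],
)

```text
time: 5.3
ee_pos: [453.4, -53.5, 31.9]
ee_rot: [1.166, 1.235, -1.166]
force: [-1.0, 0.7, 3.9]
finger_gap: 0.348
```

Emit:
carry_out(
  plan=[
    [0.5, 0, 0, 0, 0],
    [0.6, 0, 0, 0, 0],
    [0.8, 0, 0, 0, 0],
    [1, 0, 0, 0, 0],
    [1, 0, 0, 0, 0],
    [1, -40, 0, 0, 0],
    [1, -90, 0, 0, 0],
    [1, -130, 0, 0, 0],
    [1, -130, 0, 0, 0],
    [1, -130, 0, 0, 0],
  ],
)

```text
time: 6.3
ee_pos: [453.5, -53.5, 162.4]
ee_rot: [1.166, 1.234, -1.165]
force: [0.1, 0.4, 0.4]
finger_gap: 0.996
```

Run:
```python
from h import *
look("w3",-127.5,59,12,14,DI)
go(634.9,29.7,162,-9.6)
```

```text
rim z 18.393628720346 zmax 71.26969877898972 n 2177 well [452.7 -53.5] rect ((453.74652099609375, -51.46765899658203), (31.82518196105957, 54.717201232910156), 3.343848705291748)
go (635, 30, 162, -9.6) shift [ -0.8 186.7 -72.2] turn 12.9 gap 0.999 t 6.35
```

View pics/w3.png

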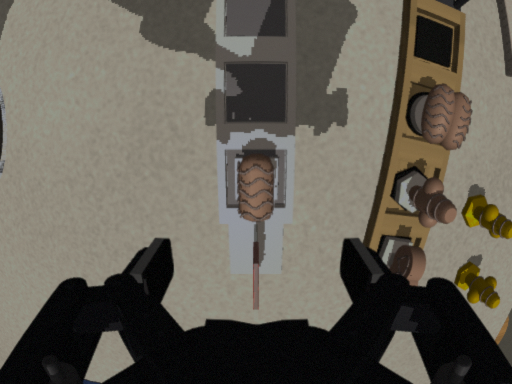

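The half stands upright in the sign-side well at (256,187). Next is the brain.

Emit:
carry_out(
  plan=[
    [1, 0, 40, -15, 4],
    [1, 0, 85, -33, 8],
    [1, 0, 130, -50, 12],
    [1, 0, 175, -68, 13],
    [1, 0, 187, -72, 13],
    [1, 0, 187, -72, 13],
    [1, 0, 187, -72, 13],
    [1, 0, 187, -72, 13],
  ],
)

```text
time: 7.15
ee_pos: [633.9, 29.0, 160.3]
ee_rot: [1.331, 1.126, -1.335]
force: [-0.1, -0.1, -0.5]
finger_gap: 1.0
```

Run:
```python
from h import *
look(None,42.5,54)
look(None,-42.5,80)
go(634.9,29.7,29,-9.6)
```

```text
rim z 17.873272829338845 zmax 67.05615921463217 n 3514 well [634.   30.5] rect ((635.2391357421875, 29.814815521240234), (56.567054748535156, 55.19395065307617), 80.6624755859375)
rim z 17.873089919084208 zmax 93.12053538954932 n 507 well [628.  -54.3] rect ((629.10693359375, -55.16324234008789), (19.761865615844727, 22.823110580444336), 73.65420532226562)
go (635, 30, 29, -9.6) shift [132.2   0.5  -1. ] turn -0.1 gap 1.001 t 7.25
```

Emit:
carry_out(
  plan=[
    [1, 50, 1, -1, 0],
    [1, 100, 1, -1, 0],
    [1, 133, 1, -1, 0],
    [1, 133, 1, -1, 0],
    [1, 133, 1, -1, 0],
    [0, 133, 1, -1, 0],
    [0, 133, 1, -1, 0],
    [0, 133, 1, -1, 0],
    [0, 133, 1, -1, 0],
    [0, 133, 1, -1, 0],
  ],
  newtons=40,
)

```text
time: 8.25
ee_pos: [636.8, 29.5, 30.8]
ee_rot: [1.334, 1.121, -1.331]
force: [-1.2, 0.7, 8.3]
finger_gap: 0.626
```

Emit:
carry_out(
  plan=[
    [0, -10, 0, 0, 0],
    [0, -30, 0, 0, 0],
    [0, -60, 0, 0, 0],
    [0, -100, 0, 0, 0],
    [0, -135, 0, 0, 0],
    [0, -135, 0, 0, 0],
    [0, -135, 0, 0, 0],
  ],
)

```text
time: 8.95
ee_pos: [636.7, 29.7, 167.6]
ee_rot: [1.335, 1.119, -1.329]
force: [-0.6, -0.5, -1.3]
finger_gap: 0.624
```

Run:
```python
from h import *
x,y=well(DI,-42.5);go(x,y,162,3.3)
p,W=wristcloud("w4")
```

```text
go (448, 31, 162, 3.3) shift [   4.5 -186.5   30.1] turn -13.0 gap 0.624 t 8.95
```

View pics/w4.png

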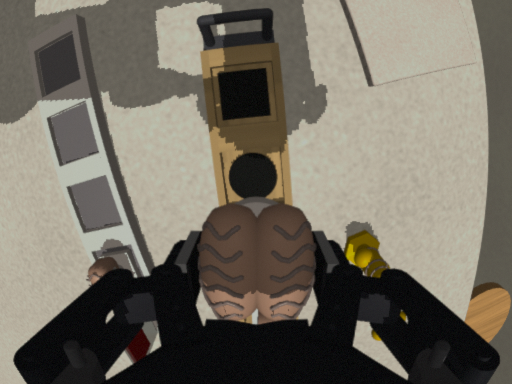

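The brain is held upright at (257,265), and the half is still standing at (105,268). I'll carry the brain over to the second well.

Emit:
carry_out(
  plan=[
    [0, 0, -25, 4, -3],
    [0, 0, -60, 10, -6],
    [0, 0, -100, 16, -10],
    [0, 0, -140, 23, -13],
    [0, 0, -172, 28, -13],
    [0, 0, -186, 30, -13],
    [0, 0, -186, 30, -13],
    [0, 0, -186, 30, -13],
  ],
)

```text
time: 9.8
ee_pos: [447.8, 31.5, 165.1]
ee_rot: [1.167, 1.233, -1.165]
force: [0.3, -0.5, -0.5]
finger_gap: 0.625
```

Run:
```python
from h import *
x,y=well(DI,-42.5);go(x,y,30,3.3)
```

```text
go (448, 31, 30, 3.3) shift [135.1  -0.3  -0. ] turn 0.0 gap 0.625 t 9.8
```

Emit:
carry_out(
  plan=[
    [0, 45, 0, 0, 0],
    [0, 85, 0, 0, 0],
    [0, 110, 0, 0, 0],
    [0, 123, 0, 0, 0],
    [0, 130, 0, 0, 0],
    [0, 134, 0, 0, 0],
    [0, 135, 0, 0, 0],
    [0, 136, 0, 0, 0],
    [0, 136, 0, 0, 0],
  ],
)

```text
time: 10.7
ee_pos: [448.6, 31.3, 29.6]
ee_rot: [1.168, 1.232, -1.165]
force: [-0.4, -0.4, -1.4]
finger_gap: 0.624
```

Emit:
carry_out(
  plan=[
    [0, 1, 0, 0, 0],
    [0, 1, 0, 0, 0],
    [0, 2, 0, 0, 0],
    [0, 2, 0, 0, 0],
  ],
)

```text
time: 11.1
ee_pos: [448.9, 31.3, 28.8]
ee_rot: [1.168, 1.231, -1.164]
force: [-2.5, -0.8, 12.5]
finger_gap: 0.623
```

Contact at the predicted height, so I'll release and rise.

Emit:
carry_out(
  plan=[
    [0.7, 0, 0, 0, 0],
    [0.8, 0, 0, 0, 0],
    [0.9, 0, 0, 0, 0],
    [1, 0, 0, 0, 0],
    [1, 0, 0, 0, 0],
    [1, -40, 0, 0, 0],
    [1, -90, 0, 0, 0],
    [1, -135, 0, 0, 0],
    [1, -135, 0, 0, 0],
    [1, -135, 0, 0, 0],
  ],
)

```text
time: 12.1
ee_pos: [448.6, 31.4, 164.6]
ee_rot: [1.169, 1.229, -1.162]
force: [0.5, 0.8, -0.3]
finger_gap: 0.999
```

Run:
```python
from h import *
look("w5",-42.5,54,12,14,DI)
go(628.5,-55.5,162,-5)
```

```text
rim z 18.287945360606756 zmax 65.16865417894269 n 3348 well [447.8  31.4] rect ((449.8372802734375, 30.439271926879883), (55.01715087890625, 58.3111457824707), 3.28297758102417)
go (628, -56, 162, -5) shift [  2.3 175.4  97.3] turn 8.3 gap 0.996 t 12.15
```

View pics/w5.png

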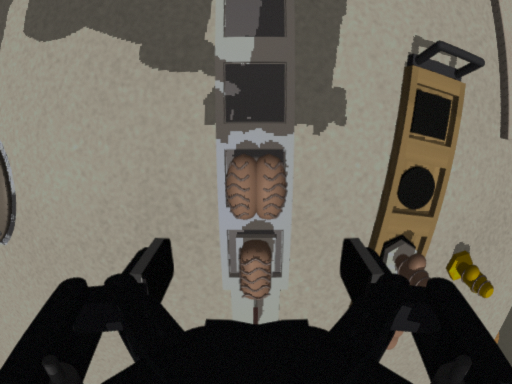

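The brain stands in its well at (257,187), with the half at (256,270). Next is the stem.

Emit:
carry_out(
  plan=[
    [1, 0, 40, 22, 3],
    [1, 0, 85, 47, 6],
    [1, 0, 130, 72, 8],
    [1, 0, 165, 92, 8],
    [1, 0, 175, 97, 8],
    [1, 0, 175, 97, 8],
    [1, 0, 175, 97, 8],
    [1, 0, 175, 97, 8],
  ],
)

```text
time: 12.95
ee_pos: [626.8, -54.5, 163.5]
ee_rot: [1.269, 1.168, -1.268]
force: [0.7, -0.2, 0.3]
finger_gap: 1.0
```

Run:
```python
from h import *
look("w6",-42.5,80,14,10)
W=look(None,-42.5,80,14,35)
Q=W.reshape(-1,3);Q=Q[~np.isnan(Q[:,0])]
Q=Q[(np.hypot(*(Q[:,:2]-[628.5,-55.5]).T)<34)&(Q[:,2]>53)&(Q[:,2]<72)]
e,v=np.linalg.eigh(np.cov(Q[:,:2].T));print("balls",Q.shape,Q.mean(0),np.rad2deg(np.arctan2(v[1,1],v[0,1])),np.sqrt(e))
look(None,-127.5,60)
go(628.5,-55.5,32,-5)
```

```text
rim z 18.321357617730527 zmax 93.37602593647468 n 537 well [628.  -54.3] rect ((628.6019287109375, -56.41481018066406), (19.57146453857422, 19.36613655090332), 86.2217788696289)
rim z 18.30950559251808 zmax 93.06261266036176 n 1361 well [628.  -54.3] rect ((628.6382446289062, -56.253089904785156), (49.89503860473633, 25.05426597595215), 84.52831268310547)
balls (699, 3) [628.8503547  -47.14767331  64.60754373] 95.44308007808759 [ 6.51248043 14.15272975]
rim z 18.32703320861046 zmax 72.98151754582855 n 1072 well [ 622.  -139.1] rect ((621.533447265625, -135.84100341796875), (53.67707443237305, 20.962139129638672), 81.58110046386719)
go (628, -56, 32, -5) shift [132.6   0.5   0.6] turn 0.3 gap 0.998 t 13.1
```

View pics/w6.png

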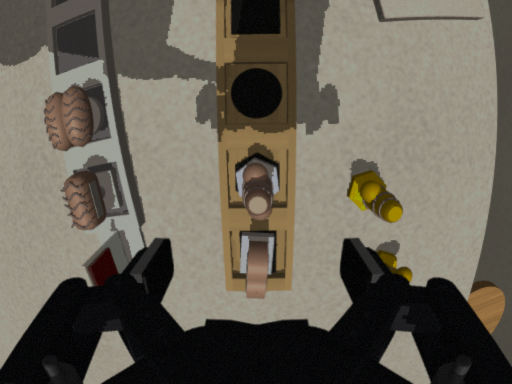

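The stem is beige on its hex pad at (258,185); the yellow ones off the rack are ignored.

Emit:
carry_out(
  plan=[
    [1, 50, 0, 1, 0],
    [1, 100, 0, 1, 0],
    [1, 131, 0, 1, 0],
    [1, 131, 0, 1, 0],
    [1, 131, 0, 1, 0],
    [0, 131, 0, 1, 0],
    [0, 131, 0, 1, 0],
    [0, 131, 0, 1, 0],
    [0, 131, 0, 1, 0],
    [0, 131, 0, 1, 0],
  ],
  newtons=40,
)

```text
time: 14.1
ee_pos: [628.4, -56.0, 34.6]
ee_rot: [1.27, 1.164, -1.265]
force: [-1.6, 0.4, 5.8]
finger_gap: 0.287
```

Emit:
carry_out(
  plan=[
    [0, -10, 0, 0, 0],
    [0, -30, 0, 0, 0],
    [0, -60, 0, 0, 0],
    [0, -100, 0, 0, 0],
    [0, -140, 0, 0, 0],
    [0, -140, 0, 0, 0],
    [0, -140, 0, 0, 0],
  ],
)

```text
time: 14.8
ee_pos: [627.9, -55.8, 176.0]
ee_rot: [1.271, 1.163, -1.264]
force: [-0.0, -0.4, -1.3]
finger_gap: 0.29
```

Run:
```python
from h import *
x,y=well(DI,42.5);go(x,y,172,3.3)
p,W=wristcloud("w7")
```

```text
go (443, 116, 172, 3.3) shift [   2.2 -198.3 -156.4] turn -8.0 gap 0.29 t 14.8
```

View pics/w7.png

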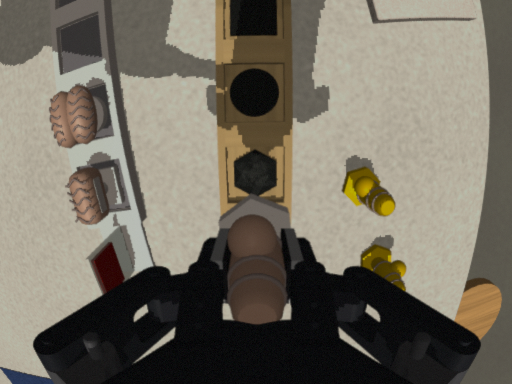

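The stem is held upright at (256,260), and its hex pad is left behind at (256,172).

Emit:
carry_out(
  plan=[
    [0, 0, -25, -20, -3],
    [0, 0, -60, -47, -6],
    [0, 0, -95, -75, -8],
    [0, 0, -130, -103, -8],
    [0, 0, -165, -130, -8],
    [0, 0, -190, -150, -8],
    [0, 0, -198, -156, -8],
    [0, 0, -198, -156, -8],
    [0, 0, -198, -156, -8],
  ],
)

```text
time: 15.75
ee_pos: [443.2, 115.4, 172.8]
ee_rot: [1.167, 1.231, -1.164]
force: [0.0, -0.5, -1.0]
finger_gap: 0.289
```

Run:
```python
from h import *
x,y=well(DI,42.5);go(x,y,33,3.3)
```

```text
go (443, 116, 33, 3.3) shift [139.8  -0.8  -1.1] turn 0.0 gap 0.289 t 15.75
```

Emit:
carry_out(
  plan=[
    [0, 45, -1, -1, 0],
    [0, 90, -1, -1, 0],
    [0, 115, -1, -1, 0],
    [0, 128, -1, -1, 0],
    [0, 135, -1, -1, 0],
    [0, 138, -1, -1, 0],
    [0, 140, -1, -1, 0],
    [0, 141, -1, -1, 0],
    [0, 141, -1, -1, 0],
  ],
)

```text
time: 16.65
ee_pos: [443.5, 116.0, 32.6]
ee_rot: [1.168, 1.23, -1.162]
force: [-0.6, -1.3, 0.8]
finger_gap: 0.294
```

Emit:
carry_out(
  plan=[
    [0, 1, 0, 0, 0],
    [0, 1, 0, 0, 0],
    [0.4, 1, 0, 0, 0],
    [0.6, 1, 0, 0, 0],
    [0.8, 1, 0, 0, 0],
    [1, 1, 0, 0, 0],
    [1, 1, 0, 0, 0],
    [1, -40, 0, 0, 0],
    [1, -90, 0, 0, 0],
    [1, -135, 0, 0, 0],
  ],
)

```text
time: 17.65
ee_pos: [442.4, 116.2, 169.3]
ee_rot: [1.168, 1.23, -1.163]
force: [1.3, -0.1, -0.7]
finger_gap: 1.002
```

Run:
```python
from h import *
look("w8",42.5,80,12,14,DI)
go(620.5,-137,165,-8)
```

```text
rim z 18.189718193438367 zmax 91.38297422696442 n 645 well [443.  116.2] rect ((444.17266845703125, 115.9366455078125), (22.913358688354492, 21.452003479003906), 4.400747299194336)
go (620, -137, 165, -8) shift [ 14.6 159.1 263.5] turn 11.4 gap 0.999 t 17.7
```

View pics/w8.png

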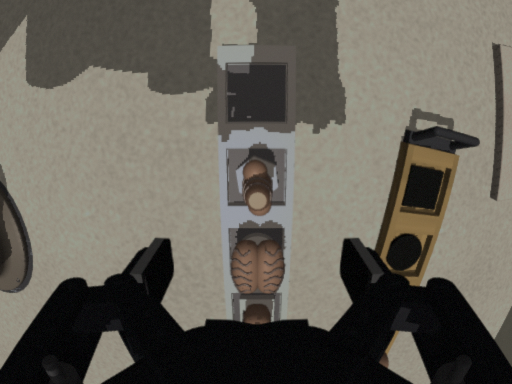

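The stem stands in the third well at (257,187), and the last well at (257,95) is free.

Emit:
carry_out(
  plan=[
    [1, 0, 25, 42, 3],
    [1, 0, 50, 83, 6],
    [1, 0, 75, 124, 9],
    [1, 5, 100, 165, 11],
    [1, 10, 125, 207, 11],
    [1, 12, 150, 248, 11],
    [1, 12, 159, 263, 11],
    [1, 12, 159, 263, 11],
    [1, 12, 159, 263, 11],
    [1, 12, 159, 263, 11],
  ],
)

```text
time: 18.7
ee_pos: [619.7, -135.2, 167.6]
ee_rot: [1.315, 1.131, -1.292]
force: [-0.5, -0.6, 0.2]
finger_gap: 1.0
```

Run:
```python
from h import *
look(None,-127.5,60)
go(620.5,-137.5,32,-8)
```

```text
rim z 18.487482201876503 zmax 73.02222863419615 n 1462 well [ 622.  -139.1] rect ((621.4354248046875, -137.53451538085938), (57.335750579833984, 20.0257511138916), 81.90872955322266)
go (620, -138, 32, -8) shift [135.8  -1.5   2.5] turn 0.4 gap 0.999 t 18.75
```

Emit:
carry_out(
  plan=[
    [1, 20, -1, 2, 0],
    [1, 20, -1, 2, 0],
    [1, 20, -1, 2, 0],
  ],
)

```text
time: 19.05
ee_pos: [618.7, -136.1, 148.1]
ee_rot: [1.314, 1.132, -1.291]
force: [-0.9, 1.2, 0.5]
finger_gap: 0.995
```

Run:
```python
from h import *
s=ctrl.observe();print(np.round(Rn.from_rotvec(s["ee_rot"]).as_matrix(),3), s["joint_pos"])
go(621.2,-137.5,32,-8)
```

```text
[[ 0.017  0.991 -0.131]
 [ 0.    -0.131 -0.991]
 [-1.     0.017 -0.002]] [-0.34039688  0.59962244  1.33710151  0.00625407  1.18851451 -0.21152679]
go (621, -138, 32, -8) shift [116.1   0.7   1.3] turn 0.5 gap 0.995 t 19.05
```

Emit:
carry_out(
  plan=[
    [1, 50, 1, 1, 0],
    [1, 90, 1, 1, 0],
    [1, 115, 1, 1, 0],
    [1, 115, 1, 1, 0],
    [1, 115, 1, 1, 0],
    [0, 115, 1, 1, 0],
    [0, 115, 1, 1, 0],
    [0, 115, 1, 1, 0],
    [0, 115, 1, 1, 0],
    [0, 115, 1, 1, 0],
  ],
  newtons=40,
)

```text
time: 20.05
ee_pos: [621.6, -137.4, 33.9]
ee_rot: [1.314, 1.132, -1.291]
force: [-0.3, -0.5, 1.3]
finger_gap: 0.206
```

Emit:
carry_out(
  plan=[
    [0, -10, 0, 0, 0],
    [0, -30, 0, 0, 0],
    [0, -60, 0, 0, 0],
    [0, -100, 0, 0, 0],
    [0, -140, 0, 0, 0],
    [0, -140, 0, 0, 0],
    [0, -140, 0, 0, 0],
  ],
)

```text
time: 20.75
ee_pos: [619.4, -137.4, 175.5]
ee_rot: [1.315, 1.129, -1.29]
force: [-0.1, -0.5, -1.0]
finger_gap: 0.205
```

Run:
```python
from h import *
x,y=well(DI,127.5);go(x,y,172,3.3)
p,W=wristcloud("w9")
```

```text
go (438, 201, 172, 3.3) shift [  -0.6 -224.1 -311.9] turn -10.8 gap 0.205 t 20.75
```

View pics/w9.png

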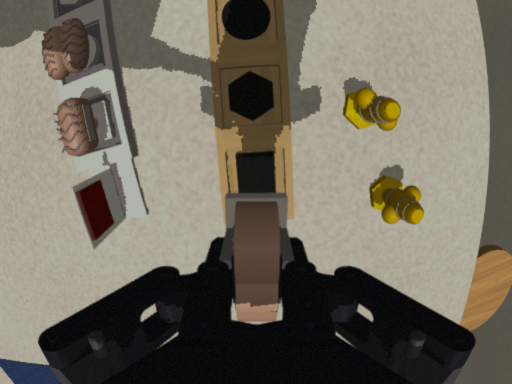

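The slice is held upright at (257,255), and its oblong pad shows at (256,170).

Emit:
carry_out(
  plan=[
    [0, 0, -20, -28, -3],
    [0, 0, -45, -62, -6],
    [0, 0, -70, -97, -9],
    [0, 0, -95, -132, -11],
    [0, 0, -120, -167, -11],
    [0, 0, -145, -202, -11],
    [0, 0, -172, -240, -11],
    [0, 0, -200, -278, -11],
    [0, 0, -218, -304, -11],
    [0, 0, -224, -312, -11],
  ],
)

```text
time: 21.8
ee_pos: [434.8, 203.5, 169.4]
ee_rot: [1.168, 1.228, -1.152]
force: [0.4, 0.2, -0.8]
finger_gap: 0.202
```

Run:
```python
from h import *
x,y=well(DI,127.5);go(x,y,33,3.3)
```

```text
go (438, 201, 33, 3.3) shift [136.4   1.2   2.4] turn 0.4 gap 0.202 t 21.8
```

Emit:
carry_out(
  plan=[
    [0, 40, 1, 2, 0],
    [0, 85, 1, 2, 0],
    [0, 110, 1, 2, 0],
    [0, 124, 1, 2, 0],
    [0, 131, 1, 2, 0],
    [0, 134, 1, 2, 0],
    [0, 136, 1, 2, 0],
    [0, 137, 1, 2, 0],
    [0, 137, 1, 2, 0],
  ],
)

```text
time: 22.7
ee_pos: [438.2, 201.5, 32.9]
ee_rot: [1.168, 1.227, -1.151]
force: [0.1, -0.8, -1.3]
finger_gap: 0.209
```

Emit:
carry_out(
  plan=[
    [0, 1, 0, 0, 0],
    [0, 1, 0, 0, 0],
    [0, 1, 0, 0, 0],
  ],
)

```text
time: 23.0
ee_pos: [438.3, 201.6, 32.2]
ee_rot: [1.169, 1.227, -1.151]
force: [-0.7, -0.1, -0.3]
finger_gap: 0.209
```

Emit:
carry_out(
  plan=[
    [0, 1, 0, 0, 0],
    [0, 1, 0, 0, 0],
    [0.3, 1, 0, 0, 0],
    [0.5, 1, 0, 0, 0],
    [0.8, 1, 0, 0, 0],
    [1, 1, 0, 0, 0],
    [1, 1, 0, 0, 0],
    [1, -40, 0, 0, 0],
    [1, -90, 0, 0, 0],
    [1, -135, 0, 0, 0],
  ],
)

```text
time: 24.0
ee_pos: [436.0, 201.5, 168.8]
ee_rot: [1.168, 1.228, -1.151]
force: [1.1, 0.5, -0.3]
finger_gap: 1.0
```

Emit:
carry_out(
  plan=[
    [1, -20, 0, -40, 0],
    [1, -40, 0, -80, 0],
    [1, -40, 0, -120, 0],
    [1, -40, 0, -160, 0],
    [1, -40, 0, -200, 0],
    [1, -40, 0, -200, 0],
  ],
)

```text
time: 24.6
ee_pos: [421.5, 405.1, 208.0]
ee_rot: [1.166, 1.231, -1.148]
force: [0.6, 0.3, -0.7]
finger_gap: 0.999
```

Run:
```python
from h import *
p,d=camera("top");W=world("top",d).reshape(-1,3)
for n,w,h in(("half",-127.5,59),("brain",-42.5,54),("stem",42.5,80),("slice",127.5,60)):
    c=well(DI,w);q=(np.abs(W[:,:2]-c).max(1)<38)&(W[:,2]>12+h-14)&(W[:,2]<110)
    print(n,np.round(c,1),"n",q.sum(),"zmax",np.round(np.percentile(W[q][:,2],98)-12,1),cv2.minAreaRect(W[q][:,:2].astype(np.float32)))
c=np.clip(cv2.resize(p[140:300,90:340],None,fx=3.2,fy=3.2,interpolation=cv2.INTER_CUBIC)*1.8,0,255).astype(np.uint8)
cv2.imwrite("pics/end.png",c[...,::-1]);print(ctrl.observe())
```

```text
half [452.7 -53.5] n 444 zmax 61.4 ((452.9451599121094, -53.56962585449219), (31.733835220336914, 57.433414459228516), 3.015324831008911)
brain [447.8  31.4] n 726 zmax 54.9 ((448.47430419921875, 30.304208755493164), (53.692787170410156, 58.4213752746582), 4.330160140991211)
stem [443.  116.2] n 120 zmax 81.4 ((443.2162780761719, 114.71272277832031), (22.77646827697754, 20.4119815826416), 88.68524169921875)
slice [438.1 201.1] n 315 zmax 61.3 ((439.060546875, 199.35919189453125), (20.151342391967773, 56.82343673706055), 3.9557015895843506)
{'time': 24.65, 'joint_pos': array([ 0.63602879,  0.46155533,  1.40398181, -0.00922539,  1.26496922,
        0.57127051]), 'qvel': array([-0.04668776, -0.02598377,  0.04266881, -0.01539808, -0.0003614 ,
       -0.01554737]), 'effort': array([  1.44990418, -49.3034184 , -25.63979745,   0.20088097,
        -0.13507718,   0.19776065]), 'ee_pos': array([421.74447446, 402.95376395, 207.89763166]), 'ee_rot': array([ 1.16533118,  1.22926787, -1.14954906]), 'force': array([ 0.07212251, -0.60883099,  0.06195207]), 'ft_torque': array([-0.011122  ,  0.03487015,  0.02934647]), 'finger_gap': 0.9993017692275893}
```

View pics/end.png

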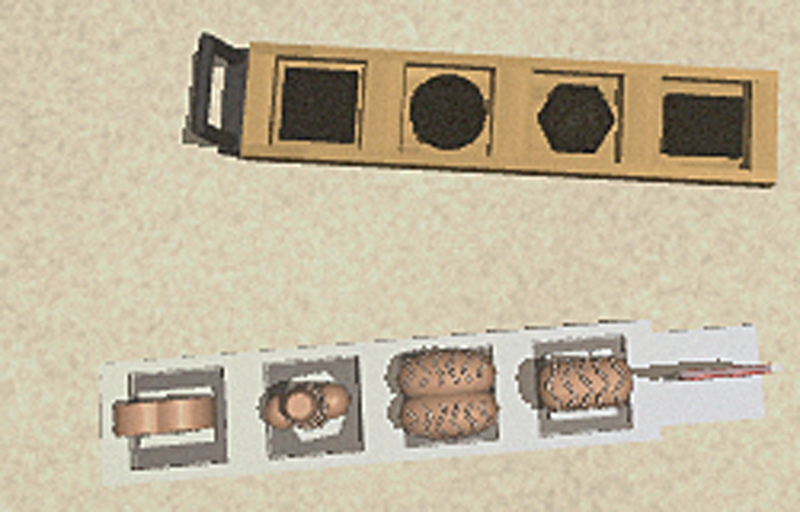

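The final picture shows the display rack with the slice at (165,415), stem at (305,405), brain at (445,393) and half at (585,382), the half beside the sign. All four stand upright in their wells, and the pads at the top confirm the starting order. I'm handing the job in.

```bash
python3 -c "
from workcell import job
print(job.close_job())"
```

```text
the job is handed in; nothing more can be done
None
```

All four models are in the display rack in the order asked, and the job was handed in at about 24.7 s of the 102 s allowed. From the red sign outward they stand half, brain, stem, slice. This matches their starting order from the handle, which the pads left behind confirm.

In the last top-camera check, each model was within about 2 mm of its well centre. Their tops were 54.9 to 81.4 mm above the well floors, 1 to 2 mm over their nominal heights and within camera error, so all are upright and seated. The gripper was open and clear of everything, and the highest wrist force in the readings after each move was about 13 N.

No check failed. The tool had a tilt of about 1° while carrying the slice, which had no visible effect on how it stands.

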